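# Find the hidden catch of the sweets chest

### The job

The low beechwood chest on the sideboard has a concealed catch: one of the five inlaid squares in its flat top sits slightly sunk and gives under a fingertip. Feel along the row for it and press it down so that the drawer springs fully open, then take the hand away and leave the drawer open. Do not lift, carry or push aside any of the other things standing about.

Things in the scene. Friction and masses are not known exactly. Their poses are not given: they have to be found in the camera images.
- case: beechwood sweets chest, fixed: 190 mm deep (x), 330 wide (y), 75 high, flat top. Origin under its centre; x from drawer front to back, y along the row, z up. Inlaid in its top is a row of five 47 mm squares of the same wood, each in a 50 mm square opening (1.5 mm seam), centred at x = -30 and y = -120, -60, 0, 60, 120 mm
- panel_middle (a point): centre of the middle square's place, on the chest's top (75 mm high); axes as the chest's. Four squares are solid and level with the top. The fifth, any of the five, is the catch: its face lies 2.5 mm lower and sinks up to 6 mm more when pressed. Its opening takes a closed pair of fingertips
- catch (a joint): how far the catch square is pressed in, m: 0 at rest, 0.006 fully down (needs about 4.5 to 5.5 N; it starts to give at about 1.5 N). The drawer is released from about 0.003 on. It springs back when let go. This does not tell which square it is
- drawer (a joint): how far the drawer has come out of the chest, m: 0 shut, 0.06 fully open. Its own spring drives it out within about 1 s once the catch is pressed, towards the chest's -x side, and keeps it out
- drawer_front (a point): centre of the drawer's plain front, a board without a handle, 322 mm wide and 54 mm high, 31 mm above the sideboard; axes as the chest's
- stand: three-tier aluminium sweets stand, 170 mm across, 242 mm tall, loose; origin under its centre
- bonbonniere: green glass bonbonniere with a ball knob, 122 mm across, 121 mm tall, loose; origin under its centre
- fork0: silver-tone plastic serving fork lying flat, 188 mm long, 30 mm wide, 5 mm thick, loose; origin on its underside, 93 mm from the tine tips, x towards the tines
- fork1: the second serving fork, the same as the first
- saucer: white round ceramic saucer, 140 mm across, 20 mm high, loose; origin under its centre
- press: small beechwood ma'amoul press lying flat: 70 x 55 mm head, 37 mm high, with a handle, 160 mm long in all, loose; origin on its underside near the middle, x from handle to head
- tin: small plain aluminium tin, 38 mm across, 24 mm tall, standing loose on the top of the chest behind the row of squares; origin under its centre

How it is judged (in metres and radians):
On the way, in this order (a step that is already met when the one before it is completed fails the run):
1. the catch square is pressed in (value of joint catch above 0.002 m).
2. the drawer has sprung open (value of joint drawer above 0.055 m), for 0.2 s.
At the end, for the whole second after the job is handed in: The drawer stands open by at least 55 of its 60 mm, the catch has been let go and is back up (pressed in less than 1 mm), and no other thing is more than 20 mm from where it stood (value of joint drawer above 0.055 m and value of joint catch below 0.001 m and distance of each of stand, bonbonniere, fork0, fork1, saucer, press, tin from where it was at the start of the episode below 0.02 m); the robot touches nothing.
It fails at once if one of the other things is lifted, carried or pushed more than 20 mm (distance of any of stand, bonbonniere, fork0, fork1, saucer, press, tin from where it was at the start of the episode above 0.02 m).
It also fails if it takes over 45 s, if anything falls off the work surface, if the arm or the gripper's body presses on something with over 40 N, if the wrist force passes 120 N, or if a joint passes its speed limit or range.

### The arm

A 6-joint arm with a two-finger parallel gripper is mounted at the origin on the work surface. World frame = base frame: x ahead of the robot, y to its left, z up, the work surface at z = 0. Lengths are in mm, angles in rad, forces in N, time in s.
With the tool pointing down it reaches from about 300 to 825 mm from the base axis. Payload 5.4 kg.
Tool frame: the origin (TCP) lies midway between the tips of the shut fingers; the grasp point (between the pads) lies 19 mm behind it; z points along the fingers, y is the line along which they close (so a half turn about z gives the same grasp; the last joint's range is limited). The gripper opens to 92 mm and grips with 3 to 60 N. Pads are 20 mm wide; open, the fingers measure 128 mm over their backs; the gripper's body (75 mm by 189 mm) begins 69 mm behind the grasp point.
Start: joints at [-0.21, 0.158, 1.597, -0, 1.386, -0.21], TCP at [574.984, -0.018, 214.601] pointing down, gripper open.
Joint ranges: [-2.91, 2.91], [-0.94, 2.29], [0.18, 2.7], [-1.29, 4.43], [0.17, 2.64], [-3, 3]. Speed limits (rad/s): [2.57, 2.57, 3.14, 3.14, 3.14, 3.14].

### API

Orientations are given as a unit quaternion [w, x, y, z].
In Python, from rig import ctrl gives the robot as it stands. The module is installed in compiled form; this text tells all that it offers.
- The arm moves only by the tool step_arm, never from a script. Its argument "plan" is a list that holds one entry, the list of rows, each a list of 7 numbers: the shift along the world's x, y, z in mm, then the turn, a rotation vector about the world's x, y, z in rad, then the opening, from 0 (shut) to 1 (fully open). In form: [[[dx, dy, dz, ax, ay, az, hand], ...]]. A call has 1 to 12 rows; each row shifts and turns the commanded pose from where the row before left it; what a row does not reach is not made up. A row lasts 1/12 s, in which the tool goes at most 41.7 mm and 7.16 degrees, less where a joint would pass 70% of its speed; a pose out of reach is approached as far as the arm can. A call with a gripper value outside its range is refused whole. The fingers move at their own pace and stop on an object; the grip force is fixed at half the most. Time passes only in rows, so rows that do not move let the fingers close. It gives the time, the measured TCP pose, the force, the opening and the grip force at its end, in the units of the state.
- ctrl.observe(): the state, without advancing time (a new reading comes with each control period).
- ctrl.snapshot(name): name is "scene" or "side" or "wrist"; returns a dict with "image" (400x640x3 uint8, red, green, blue), "depth" (400x640 float32, mm along the optical axis (not along the pixel's ray), 0 where there is no reading), "camera_matrix" (3x3 intrinsics, pixels), "xyz" and "orientation" of the camera in the world; the wrist camera has in their place "hand_eye" (4x4, takes a point from camera to tool coordinates, whose origin is the TCP and whose axes are the flange's). Camera axes: x right, y down, z forward; pixel columns grow to the right and rows downward; lengths in mm; the calibration is good to about 2 mm. The wrist camera is an equidistant fisheye: a pixel r from the principal point sees the ray r / f radians off the axis. A picture is of the moment at which its call begins: read the wrist's pose just before it.
- ctrl.finish_job(): hands the job in; it is judged then, once.
Trained networks look in the newest picture that a camera, given by its name, has taken for a name from the list of things; names that differ only in an ending like _2 or _b are one class to them, and where a whole thing is asked for, a point or a joint stands for the part that bears it (a point fixed in the world has none). Each returns a list of dicts, best first, with "score" (0 to 1); they miss things now and then, are a little off and sometimes report something else, mostly with a low value. They report only what shows in the picture. A call takes as long as a camera call.
- ctrl.cut_out(camera, query): "mask" (400x640 bool, what is visible of it) and "pixel" ([column, row] in pixels, amid what is visible of it).
The state is a dict: "clock": time; "joint_positions": joint angles; "qvel": joint speeds; "joint_torque": joint torques, N m; "eef_pos": TCP position; "ee_rot": TCP orientation; "force": force on the tool from outside, world axes, zero at the start; "wrist_torque": the same for the moment, N m; "finger_gap": finger opening in mm; "finger_force": force on a finger pad.
Only numpy, scipy, OpenCV 4.12 (cv2) and the standard library are available. Lean on these libraries where they do the work, as an engineer would, in place of code of your own. Each camera call takes 0.05 s, during which the arm holds its last target. There are 200 camera calls.

## Working session

There is one attempt and no reset: what is moved stays moved. The work goes in short steps, Python scripts to look and compute and a tool call to move; the robot and the scene stay as the last step left them, time stands still between calls to the robot, and variables do not carry over. Pictures are saved under pics/ and viewed, at most 10 in all, crops included, and the job is handed in when it is done.

Besides the shell and the picture viewer there is one more tool, called after "Call:" by a JSON object that holds its "name" and its "arguments", one argument or row to a line. step_arm: Moves the arm, as the interface text tells. Its arguments: {"type":"object","properties":{"plan":{"type":"array"}},"required":["plan"]}

```bash
mkdir -p pics; cat > h.py <<'E'
import numpy as np, cv2
from scipy.spatial.transform import Rotation as R
from rig import ctrl
def snap(n):
    s=ctrl.snapshot(n); return s
def cloud(s):
    K=s["camera_matrix"];d=s["depth"];v,u=np.mgrid[:400,:640]
    p=np.stack([(u-K[0,2])/K[0,0]*d,(v-K[1,2])/K[1,1]*d,d],-1)
    o=np.array(s["orientation"])
    M=R.from_quat(o[[1,2,3,0]]).as_matrix() if o.size==4 else o
    return p@M.T+np.array(s["xyz"])
E
python3 - <<'E'
from h import *
for n in ["scene","side"]:
    s=snap(n); cv2.imwrite(f"pics/{n}.png",s["image"][...,::-1]); P=cloud(s); np.save(n,P)
    print(n,s["xyz"],s["orientation"])
    for q in ["case","tin","stand","bonbonniere","fork0","saucer","press"]:
        for r in ctrl.cut_out(n,q)[:2]:
            m=r["mask"]&(s["depth"]>0); p=P[m]
            if len(p): print(q,round(r["score"],2),r["pixel"],m.sum(),np.percentile(p,[3,50,97],axis=0).round().tolist())
            if q=="case":
                t=p[(abs(p[:,2]-75)<5)]; 
                if len(t)>50: print("top",len(t),cv2.minAreaRect(t[:,:2].astype(np.float32)),np.median(t[:,2]))
E
```

```text
scene [1219.22358774  409.05106701 1124.60345046] [-0.15490586  0.44738389  0.83531003 -0.27947985]
case 0.64 [342.2, 215.8] 7019 [[443.0, -137.0, 11.0], [584.0, 56.0, 74.0], [667.0, 196.0, 79.0]]
top 5265 ((540.590576171875, 24.063583374023438), (333.9953918457031, 193.21731567382812), 74.61463165283203) 75.23121864552218
case 0.63 [348.3, 233.6] 248 [[604.0, 87.0, 78.0], [625.0, 104.0, 98.0], [638.0, 120.0, 102.0]]
tin 0.78 [348.4, 233.6] 237 [[605.0, 87.0, 78.0], [625.0, 104.0, 98.0], [638.0, 120.0, 102.0]]
stand 0.77 [295.8, 268.6] 4671 [[701.0, -7.0, 32.0], [766.0, 64.0, 110.0], [818.0, 119.0, 190.0]]
bonbonniere 0.6 [256.0, 217.4] 1693 [[645.0, -175.0, 40.0], [704.0, -116.0, 82.0], [746.0, -74.0, 115.0]]
fork0 0.83 [267.4, 128.8] 326 [[287.0, -339.0, -2.0], [394.0, -311.0, 5.0], [458.0, -285.0, 10.0]]
fork0 0.82 [291.9, 135.8] 180 [[310.0, -268.0, 1.0], [378.0, -244.0, 5.0], [440.0, -225.0, 10.0]]
saucer 0.8 [427.1, 261.8] 2244 [[483.0, 222.0, 2.0], [540.0, 283.0, 11.0], [603.0, 343.0, 22.0]]
press 0.8 [274.4, 164.4] 660 [[456.0, -244.0, 2.0], [506.0, -204.0, 35.0], [541.0, -17
[... 420 characters left out ...]
100.0]]
stand 0.78 [253.8, 217.7] 3164 [[680.0, -0.0, 30.0], [742.0, 63.0, 108.0], [818.0, 118.0, 190.0]]
stand 0.44 [363.6, 188.7] 601 [[389.0, -241.0, 2.0], [470.0, -191.0, 32.0], [530.0, -164.0, 39.0]]
bonbonniere 0.58 [292.4, 189.4] 854 [[639.0, -147.0, 6.0], [686.0, -99.0, 78.0], [739.0, -70.0, 115.0]]
fork0 0.56 [384.7, 174.1] 209 [[292.0, -340.0, -3.0], [408.0, -310.0, 3.0], [456.0, -284.0, 8.0]]
fork0 0.48 [378.6, 180.2] 107 [[307.0, -273.0, -1.0], [425.0, -251.0, 3.0], [454.0, -217.0, 7.0]]
saucer 0.62 [306.5, 317.6] 2067 [[487.0, 223.0, 2.0], [546.0, 281.0, 9.0], [603.0, 342.0, 20.0]]
press 0.96 [362.6, 184.9] 588 [[392.0, -237.0, 8.0], [473.0, -191.0, 32.0], [533.0, -152.0, 53.0]]
```

View pics/scene.png

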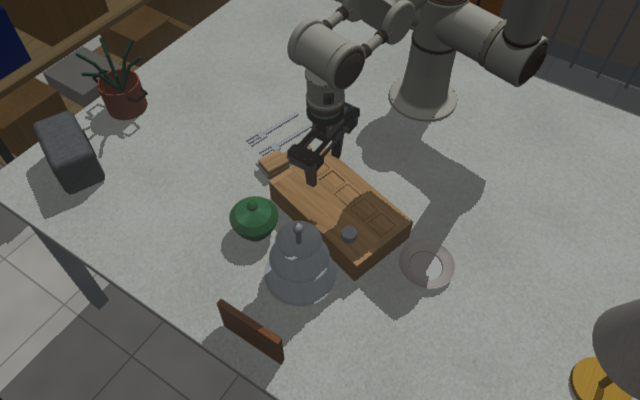

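View pics/side.png

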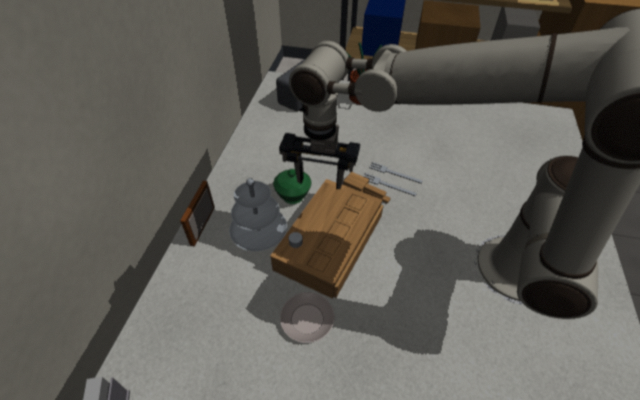

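The scene picture shows the row of squares on the robot side of the chest, running from about (330,170) to (395,225), with the tin at (348,234). The side picture agrees, with the row from about (357,205) to (322,258). In world axes the chest centre is about (541,25), its yaw is about -15.4°, and the drawer faces the robot. Next I'll check the squares' heights with depth.

```bash
python3 - <<'E'
from h import *
st=ctrl.observe(); s=snap("wrist"); cv2.imwrite("pics/wrist.png",s["image"][...,::-1])
print(st["eef_pos"],st["ee_rot"],st["force"])
K=s["camera_matrix"];d=s["depth"];v,u=np.mgrid[:400,:640]
x=(u-K[0,2])/K[0,0];y=(v-K[1,2])/K[1,1];r=np.hypot(x,y)+1e-9
t=np.tan(np.minimum(r,1.4))*d; p=np.stack([x/r*t,y/r*t,d],-1)
H=np.array(s["hand_eye"]); q=np.array(st["ee_rot"]);M=R.from_quat(q[[1,2,3,0]]).as_matrix()
print(M.round(3).tolist(),H.round(2).tolist())
W=(p@H[:3,:3].T+H[:3,3])@M.T+np.array(st["eef_pos"]); W[d<=0]=np.nan
np.save("wrist",W)
a=np.deg2rad(-15.4);X=np.array([np.cos(a),np.sin(a)]);Y=np.array([-X[1],X[0]]);C=np.array([540.6,25])
for n in ["wrist","scene","side"]:
    P=np.load(n+".npy").reshape(-1,3); L=np.c_[(P[:,:2]-C)@X,(P[:,:2]-C)@Y,P[:,2]]
    L=L[(abs(L[:,0])<88)&(abs(L[:,1])<158)&(abs(L[:,2]-75)<8)]
    on=np.zeros(len(L),bool)
    for k in range(-2,3): on|=(abs(L[:,0]+30)<28)&(abs(L[:,1]-60*k)<28)
    A=lambda l:np.c_[l[:,:2],np.ones(len(l))]
    c=np.linalg.lstsq(A(L[~on]),L[~on,2],rcond=None)[0]
    for _ in range(3):
        e=L[:,2]-A(L)@c; g=~on&(abs(e)<3); c=np.linalg.lstsq(A(L[g]),L[g,2],rcond=None)[0]
    e=L[:,2]-A(L)@c
    print(n,c.round(3),[(k,int(m.sum()),round(float(np.median(e[m])),2)) for k in range(-2,3) for m in [(abs(L[:,0]+30)<17)&(abs(L[:,1]-60*k)<17)] if m.sum()])
E
```

```text
[5.74970981e+02 1.10353587e-02 2.14605030e+02] [-1.83494920e-05  7.07099700e-01  7.07113862e-01 -1.57794517e-06] [0.22531608 0.59144441 0.29152282]
[[-0.0, 1.0, -0.0], [1.0, 0.0, 0.0], [0.0, -0.0, -1.0]] [[0.0, -0.97, -0.23, 66.49], [1.0, 0.0, 0.0, 1.32], [-0.0, -0.23, 0.97, -170.51], [0.0, 0.0, 0.0, 1.0]]
wrist [-0.0000e+00  1.0000e-03  7.5366e+01] [(-2, 263, -0.0), (-1, 894, -2.43), (0, 1071, -0.01), (1, 1121, 0.07), (2, 1070, 0.02)]
scene [ 0.     0.    75.334] [(-2, 34, 0.34), (-1, 133, -2.51), (0, 141, 0.25), (1, 146, -0.24), (2, 160, -0.23)]
side [-0.0000e+00  1.0000e-03  7.4157e+01] [(-2, 96, -0.2), (-1, 104, -2.23), (0, 117, 0.11), (1, 122, -0.1), (2, 140, -0.34)]
```

View pics/wrist.png

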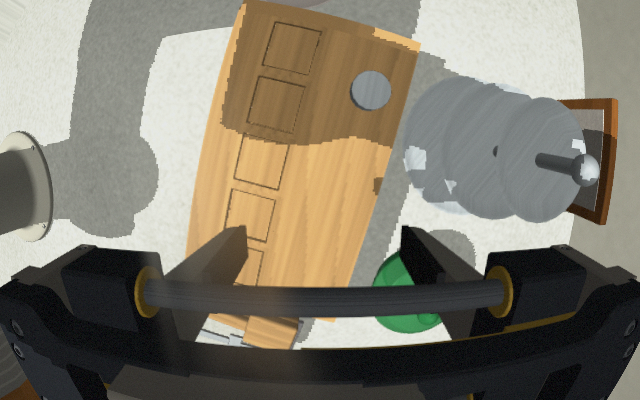

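All three cameras show the -60 square about 2.4 mm low. In the wrist picture the squares run from (292,48) down to (245,265), with the catch at about (250,214). I'll refine its centre, while I shut the hand and move above it.

```bash
python3 - <<'E'
from h import *
a=np.deg2rad(-15.4);X=np.array([np.cos(a),np.sin(a)]);Y=np.array([-X[1],X[0]]);C=np.array([540.6,25])
for n,z0 in [("wrist",75.3),("scene",75.3),("side",74.1)]:
    P=np.load(n+".npy").reshape(-1,3); G=C-30*X-60*Y
    m=(np.hypot(*(P[:,:2]-G).T)<42)&(P[:,2]<z0-1.3)&(P[:,2]>z0-4)
    print(n,G,m.sum(),cv2.minAreaRect(P[m,:2].astype(np.float32)),np.median(P[m],axis=0))
E
```

```text
wrist [495.74377082 -24.87904073] 1681 ((498.3772888183594, -21.488292694091797), (74.79662322998047, 77.62275695800781), 58.96394348144531) [498.86280916 -22.19765348  72.86123645]
scene [495.74377082 -24.87904073] 214 ((494.87982177734375, -25.109100341796875), (79.77899169921875, 78.54429626464844), 72.784423828125) [494.68101572 -26.40521278  72.93398066]
side [495.74377082 -24.87904073] 192 ((496.2785949707031, -26.680416107177734), (78.03675842285156, 71.7686767578125), 68.70957946777344) [495.85409922 -26.63508644  71.71116265]
```

Call:
{"name": "step_arm", "arguments": {
  "plan": [
    [[-15, -5, -10, 0, 0, -0.09, 0], [-15, -5, -10, 0, 0, -0.09, 0], [-15, -5, -10, 0, 0, -0.09, 0], [-15, -5, -10, 0, 0, 0, 0], [-15, -5, -10, 0, 0, 0, 0], [-4, 0, -10, 0, 0, 0, 0], [0, 0, -10, 0, 0, 0, 0], [0, 0, -10, 0, 0, 0, 0], [0, 0, -10, 0, 0, 0, 0], [0, 0, 0, 0, 0, 0, 0], [0, 0, 0, 0, 0, 0, 0]]
  ]
}}

```text
clock: 1.77
eef_pos: [496.0, -24.7, 123.9]
ee_rot: [-0.001, 0.796, 0.606, -0.0]
force: [0.1, 0.2, 0.8]
finger_gap: 20.6
finger_force: 0.0
```

Call:
{"name": "step_arm", "arguments": {
  "plan": [
    [[0, 0, -8, 0, 0, 0, 0], [0, 0, -8, 0, 0, 0, 0], [0, 0, -8, 0, 0, 0, 0], [0, 0, -6, 0, 0, 0, 0], [0, 0, -4, 0, 0, 0, 0], [0, 0, -3, 0, 0, 0, 0], [0, 0, -3, 0, 0, 0, 0], [0, 0, -3, 0, 0, 0, 0], [0, 0, 0, 0, 0, 0, 0], [0, 0, 0, 0, 0, 0, 0]]
  ]
}}

```text
clock: 2.6
eef_pos: [496.0, -25.0, 81.6]
ee_rot: [-0.0, 0.796, 0.606, 0.0]
force: [0.1, -0.0, 0.2]
finger_gap: 0.7
finger_force: 0.0
```

Call:
{"name": "step_arm", "arguments": {
  "plan": [
    [[0, 0, -2, 0, 0, 0, 0], [0, 0, -2, 0, 0, 0, 0], [0, 0, -2, 0, 0, 0, 0], [0, 0, -1, 0, 0, 0, 0], [0, 0, -1, 0, 0, 0, 0], [0, 0, -1, 0, 0, 0, 0], [0, 0, -1, 0, 0, 0, 0], [0, 0, 0, 0, 0, 0, 0]]
  ]
}}

```text
clock: 3.27
eef_pos: [495.9, -25.0, 71.7]
ee_rot: [-0.0, 0.796, 0.606, -0.0]
force: [-1.7, 0.6, 2.5]
finger_gap: 0.6
finger_force: 1.1
```

Call:
{"name": "step_arm", "arguments": {
  "plan": [
    [[0, 0, -1, 0, 0, 0, 0], [0, 0, -1, 0, 0, 0, 0], [0, 0, -1, 0, 0, 0, 0], [0, 0, -1, 0, 0, 0, 0], [0, 0, 0, 0, 0, 0, 0], [0, 0, 0, 0, 0, 0, 0], [0, 0, 0, 0, 0, 0, 0]]
  ]
}}

```text
clock: 3.85
eef_pos: [496.0, -25.0, 67.6]
ee_rot: [-0.0, 0.796, 0.606, -0.0]
force: [-0.8, 1.2, 4.0]
finger_gap: 0.3
finger_force: 1.9
```

The catch is down about 5 mm at 4 N. I'll hold it for a moment, then withdraw upwards.

Call:
{"name": "step_arm", "arguments": {
  "plan": [
    [[0, 0, 0, 0, 0, 0, 0], [0, 0, 0, 0, 0, 0, 0], [0, 0, 0, 0, 0, 0, 0], [0, 0, 0, 0, 0, 0, 0], [0, 0, 0, 0, 0, 0, 0], [0, 0, 0, 0, 0, 0, 0], [0, 0, 2, 0, 0, 0, 0], [0, 0, 5, 0, 0, 0, 0], [0, 0, 10, 0, 0, 0, 0], [0, 0, 20, 0, 0, 0, 0], [0, 0, 20, 0, 0, 0, 0], [0, 0, 20, 0, 0, 0, 0]]
  ]
}}

```text
clock: 4.85
eef_pos: [495.9, -25.0, 145.9]
ee_rot: [0.0, 0.796, 0.605, 0.0]
force: [0.3, 0.5, 0.3]
finger_gap: 0.3
finger_force: 0.0
```

Call:
{"name": "step_arm", "arguments": {
  "plan": [
    [[0, 0, 20, 0, 0, 0, 0], [0, 0, 20, 0, 0, 0, 0], [0, 0, 20, 0, 0, 0, 0], [0, 0, 0, 0, 0, 0, 0], [0, 0, 0, 0, 0, 0, 0], [0, 0, 0, 0, 0, 0, 0]]
  ]
}}

```text
clock: 5.35
eef_pos: [495.4, -24.9, 203.7]
ee_rot: [-0.0, 0.796, 0.605, -0.0]
force: [-0.7, 0.6, -0.4]
finger_gap: 0.2
finger_force: 0.0
```

```bash
python3 - <<'E'
from h import *
print(ctrl.observe()["force"])
s=snap("side"); cv2.imwrite("pics/side2.png",s["image"][...,::-1]); P=cloud(s).reshape(-1,3); P=P[s["depth"].ravel()>0]
a=np.deg2rad(-15.4);X=np.array([np.cos(a),np.sin(a)]);Y=np.array([-X[1],X[0]]);C=np.array([540.6,25])
L=np.c_[(P[:,:2]-C)@X,(P[:,:2]-C)@Y,P[:,2]]
L=L[(abs(L[:,1])<150)&(L[:,2]>20)&(L[:,2]<62)&(L[:,0]<-98)&(L[:,0]>-180)]
print(len(L),np.percentile(L[:,0],[1,3,10,50]) if len(L) else 0)
E
```

```text
[-0.70268069  0.63623471 -0.36998859]
1105 [-163.91583362 -163.73806521 -163.40724151 -149.78157844]
```

View pics/side2.png

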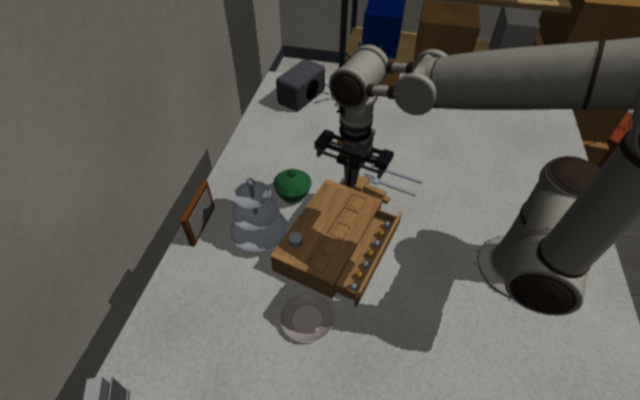

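The drawer is out, with its front edge running from about (400,215) to (358,298), and it measures about 164 mm from the chest centre. The hand is clear and the other things are where they stood.

```bash
python3 -c "
from rig import ctrl
print(ctrl.finish_job())"
```

```text
the job is handed in; nothing more can be done
None
```

I pressed the sunk square (the one at y = -60 mm) and the drawer sprung open, to about its full 60 mm as measured in the side camera. The hand is clear, nothing else looked moved in the last picture, and the job is handed in, though no verdict came back.

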